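# Close the two sample tins with the lids that fit

## Robot

A 6-joint arm with a two-finger parallel gripper is mounted at the origin on the work surface. World frame = base frame: x ahead of the robot, y to its left, z up, the work surface at z = 0. Lengths are in mm, angles in rad, forces in N, time in s.
With the tool pointing down it reaches from about 275 to 750 mm from the base axis. Payload 10.2 kg.
Tool frame: the origin (TCP) lies at the very end of the fingers, on their centre line; the grasp point (between the pads) lies 19 mm behind it; z points along the fingers, y is the line along which they close (so a half turn about z gives the same grasp; the last joint's range is limited). The gripper opens to 85 mm and grips with 20 to 120 N. Pads are 22 mm wide; open, the fingers measure 114 mm over their backs; the gripper's body (76 mm by 85 mm) begins 54 mm behind the grasp point. The pads swing forward as they close: fully open they stand 13 mm farther back than shut.
Start: joints at [1.074, 0.313, 1.498, -0, 1.331, -0.223], TCP at [141.968, 505.446, 231.294] pointing down, gripper open.
Joint ranges: [-2.94, 2.94], [-0.97, 2.17], [0.19, 2.56], [-1.23, 4.37], [0.02, 3.11], [-2.88, 2.88]. Speed limits (rad/s): [2.39, 2.39, 3.01, 3.14, 3.14, 3.14].

## Interface

Orientations are given as a unit quaternion [w, x, y, z].
In Python, from rig import ctrl, optics gives the robot as it stands. The module is installed in compiled form; this text tells all that it offers.
- The arm moves only by the shell command python3 -m handwheel 'ROWS' [FORCE]. ROWS is JSON, a list that holds one entry, the list of rows, each a list of 5 numbers: the gripper command: -1 is fully open, 1 is shut, values between are in proportion, then the shift along the world's x, y, z in units of 50 mm (1.0 is 50 mm), then the turn about the world's z in units of 8 degrees (1.0 is 8 degrees). In form: [[[gripper, tx, ty, tz, twist], ...]]. A call has 1 to 10 rows; each row shifts and turns the commanded pose from where the row before left it; what a row does not reach is not made up. A row lasts 1/10 s, in which the tool goes at most 50 mm and 8.59 degrees, less where a joint would pass 70% of its speed; a pose out of reach is approached as far as the arm can. A call is refused whole if a number of a shift passes 1 or a number of a turn 1, either way. A call with a gripper value outside its range is refused whole. The fingers move at their own pace and stop on an object; FORCE is the grip in N (left out, the last holds). Time passes only in rows, so rows that do not move let the fingers close. It gives the time, the measured TCP pose, the force, the opening and the grip force at its end, in the units of the state.
- ctrl.sense(): the state, without advancing time (a new reading comes with each control period).
- optics.capture(name): name is "side" or "top" or "wrist"; returns a dict with "img" (420x560x3 uint8, blue, green, red), "K" (3x3 intrinsics, pixels), "R" (3x3) and "t" (3): a world point X has camera coordinates R X + t. Camera axes: x right, y down, z forward; pixel columns grow to the right and rows downward; lengths in mm; the calibration is good to about 2 mm. The wrist camera is an equidistant fisheye: a pixel r from the principal point sees the ray r / f radians off the axis. A picture is of the moment at which its call begins. There is no depth.
- ctrl.finish_job(): hands the job in; it is judged then, once.
The state is a dict: "time_s": time; "joints": joint angles; "dq": joint speeds; "tau": joint torques, N m; "eef_pos": TCP position; "ee_rot": TCP orientation; "force": force on the tool from outside, world axes, zero at the start; "wrist_torque": the same for the moment, N m; "grip_width": opening from 0.0 (shut) to 1.0 (fully open); "grip_force": force on a finger pad.
Only numpy, scipy, OpenCV 4.12 (cv2) and the standard library are available. Lean on these libraries where they do the work, as an engineer would, in place of code of your own. Each camera call takes 0.05 s, during which the arm holds its last target. There are 200 camera calls.

## Task

Two open steel sample tins of slightly different size stand on the test bench among their two loose plug lids. Close each tin with the lid that fits it, fully home so that its flange lies flat on the rim, and leave both tins standing upright.

Things in the scene. Friction and masses are not known exactly. Their poses are not given: they have to be found in the camera images.
- wide_tin: the wider of two open, round, plain stainless sample tins standing loose on the bench, mouth up: outer diameter 65 mm, bore 60 mm, height 60 mm, floor 4 mm thick, about 0.3 kg. Origin: centre of its underside, z up along its axis; the rim is at z = 60 mm. The solid knobbed weight farther back is no tin or lid.
- narrow_tin: the narrower of two open, round, plain stainless sample tins standing loose on the bench, mouth up: outer diameter 51 mm, bore 46 mm, height 60 mm, floor 4 mm thick, about 0.24 kg. Origin: centre of its underside, z up along its axis; the rim is at z = 60 mm. The solid knobbed weight farther back is no tin or lid.
- wide_lid: the wider of two loose metal plug lids standing on the plug, knob up, about 0.17 kg. Origin: centre of the plug's underside, z up. Plug 18 mm deep, 42 mm across at the bottom, 54 mm from z = 10 mm up; flange 69 mm across, top at z = 22 mm; round knob to grip, 24 mm across, top at z = 56 mm. Home in the 60 mm bore (3 mm play all round) its origin is 42 mm above the tin's. Stands 15 mm proud on the other tin.
- narrow_lid: the narrower of two loose metal plug lids standing on the plug, knob up, about 0.13 kg. Origin: centre of the plug's underside, z up. Plug 18 mm deep, 28 mm across at the bottom, 40 mm from z = 10 mm up; flange 55 mm across, top at z = 22 mm; round knob to grip, 24 mm across, top at z = 56 mm. Home in the 46 mm bore (3 mm play all round) its origin is 42 mm above the tin's. Falls into the other tin.
Not all that is in view belongs to the job. Leave any pink look-alike of the narrow_lid alone.

How it is judged (in metres and radians):
At the end, for the whole second after the job is handed in: The wider lid sits in the wider tin and the narrower lid in the narrower tin: each lid's axis within 10 mm of its tin's, its flange within 5 mm of lying on the rim, lids and tins within 10 degrees of upright, the tins standing on the bench, all at rest (horizontal distance between wide_lid and wide_tin below 0.01 m and z of wide_lid in the frame of wide_tin between 0.035 and 0.047 m and angle between each of wide_lid, wide_tin, narrow_lid, narrow_tin's own z axis and vertical below 0.17 rad and height (world z) of each of wide_tin, narrow_tin below 0.015 m and linear speed of each of wide_lid, wide_tin, narrow_lid, narrow_tin below 0.03 m/s and horizontal distance between narrow_lid and narrow_tin below 0.01 m and z of narrow_lid in the frame of narrow_tin between 0.035 and 0.047 m); the robot touches nothing.
It also fails if it takes over 58 s, if anything falls off the work surface, if the arm or the gripper's body presses on something with over 40 N, if the wrist force passes 120 N, or if a joint passes its speed limit or range.

## Working session

There is one attempt and no reset: what is moved stays moved. The work goes in short steps, Python scripts to look and compute and a shell command to move; the robot and the scene stay as the last step left them, time stands still between calls to the robot, and variables do not carry over. Pictures are saved under pics/ and viewed, at most 10 in all, crops included, and the job is handed in when it is done.

```bash
mkdir -p pics
cat > h.py <<'E'
import numpy as np,cv2
from rig import ctrl,optics
def ray(c,u,v):
    K=c["K"];R=np.array(c["R"]);t=np.array(c["t"])
    d=R.T@np.linalg.inv(K)@np.array([u,v,1.]);return -R.T@t,d
def onz(c,u,v,z):
    o,d=ray(c,u,v);return (o+d*(z-o[2])/d[2]).round(1)
def proj(c,X):
    p=np.array(c["K"])@(np.array(c["R"])@np.array(X,float)+np.array(c["t"]));return (p[:2]/p[2]).round(1)
E
python3 - <<'E'
from h import *
import pickle
for n in("top","side"):
    c=optics.capture(n);cv2.imwrite(f"pics/{n}1.png",c["img"]);pickle.dump(c,open(n+"1.pkl","wb"));print(n,c["K"][0],c["K"][1],ray(c,280,210))
print(ctrl.sense())
E
```

```text
top [410.98035666   0.         285.01617149] [  0.         410.98035666 205.97518636] (array([344.14475975,  13.46434298, 831.50415279]), array([ 0.16645886, -0.01042322, -0.98611748]))
side [392.77274029   0.         283.09969569] [  0.         392.77274029 201.3794021 ] (array([ 432.71797827, -517.96300576,  637.81531851]), array([ 0.0776319 ,  0.62206297, -0.77945811]))
{'time_s': 0.1, 'joints': array([ 1.07358426e+00,  3.13411473e-01,  1.49836738e+00, -2.87064329e-05,
        1.33098295e+00, -2.23399437e-01]), 'dq': array([ 0.00227187, -0.00104324, -0.00158589,  0.00083655,  0.00028267,
       -0.00047717]), 'tau': array([ 3.46352528e-03, -4.12893784e+01, -2.60141480e+01, -2.41601319e-04,
        2.99857260e-03,  1.50115875e-05]), 'eef_pos': array([141.86851971, 505.23052795, 230.78101993]), 'ee_rot': array([-1.93052981e-04,  1.36475625e-01,  9.90643257e-01, -5.51954654e-04]), 'force': array([-0.31000351,  0.64772647, -0.1629102 ]), 'wrist_torque': array([-0.00965133, -0.04454834,  0.02861423]), 'grip_force': 0.0, 'grip_width': 1.000383390808267}
```

View pics/top1.png

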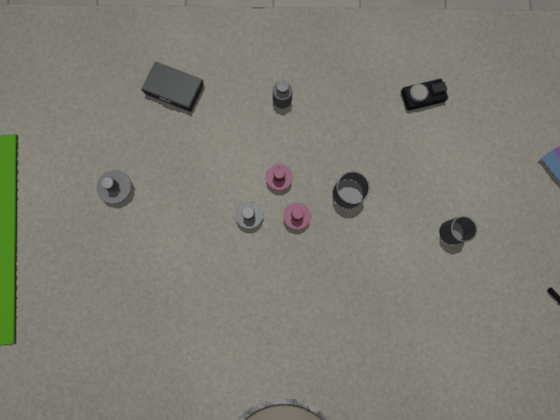

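View pics/side1.png

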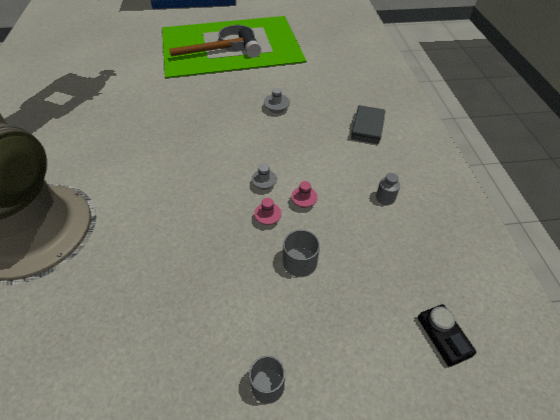

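Top view: the grey lids are at (114,187) and (249,215). Pink look-alikes are at (279,177) and (297,216), so I leave those. The tins are at (350,190) and (457,230), and the solid knobbed weight is at (283,95). By flange width, about 34 px (67 mm) makes (114,187) the wide lid, and about 27 px (54 mm) in grey makes (249,215) the narrow lid. I'll confirm this with model overlays in an enlarged crop.

```bash
cat > ov.py <<'E'
from h import *
import pickle
T={'WL':[(69,22),(24,56)],'NL':[(55,22),(24,56)],'WT':[(65,60),(65,0)],'NT':[(51,60),(51,0)]}
def circ(c,p,d,z):
    a=np.linspace(0,2*np.pi,60);return np.array([proj(c,[p[0]+d/2*np.cos(t),p[1]+d/2*np.sin(t),z]) for t in a])
def tile(c,k,p,s=5,zo=0):
    q=proj(c,[p[0],p[1],30+zo]).astype(int);x0,y0=max(0,min(480,q[0]-40)),max(0,min(360,q[1]-30))
    im=cv2.resize(c["img"][y0:y0+60,x0:x0+80],None,fx=s,fy=s,interpolation=cv2.INTER_CUBIC)
    im=cv2.convertScaleAbs(im,alpha=1.5)
    for (d,z),col in zip(T[k],((0,255,255),(0,255,0))):
        cv2.polylines(im,[np.int32((circ(c,p,d,z+zo)-[x0,y0]+.5)*s)],True,col,1)
    cv2.putText(im,f"{k} {x0},{y0}",(5,20),0,.6,(0,0,255),1)
    return im
def sheet(c,P,f):
    t=[tile(c,k,P[k]) for k in P];cv2.imwrite(f,np.vstack([np.hstack(t[:2]),np.hstack(t[2:])]))
E
python3 - <<'E'
from ov import *
c=pickle.load(open("top1.pkl","rb"));s=pickle.load(open("side1.pkl","rb"))
u={'WL':((114.5,187),(276.5,104),22),'NL':((249.5,216.5),(264,180),22),'WT':((353,187),(301,245),60),'NT':((463,229),(267,369),60)}
P={}
for k,(a,b,z) in u.items():
    A=onz(c,*a,z);B=onz(s,*b,z);P[k]=A;print(k,A,B)
sheet(c,P,"pics/o_top.png");sheet(s,P,"pics/o_side.png")
pickle.dump(P,open("P.pkl","wb"))
E
```

```text
WL [527.2 335.7  22. ] [526.6 324.   22. ]
NL [467.6  65.6  22. ] [469.7  59.4  22. ]
WT [ 519.5 -135.7   60. ] [ 517.6 -139.5   60. ]
NT [ 437.9 -343.7   60. ] [ 437.9 -341.1   60. ]
```

View pics/o_top.png

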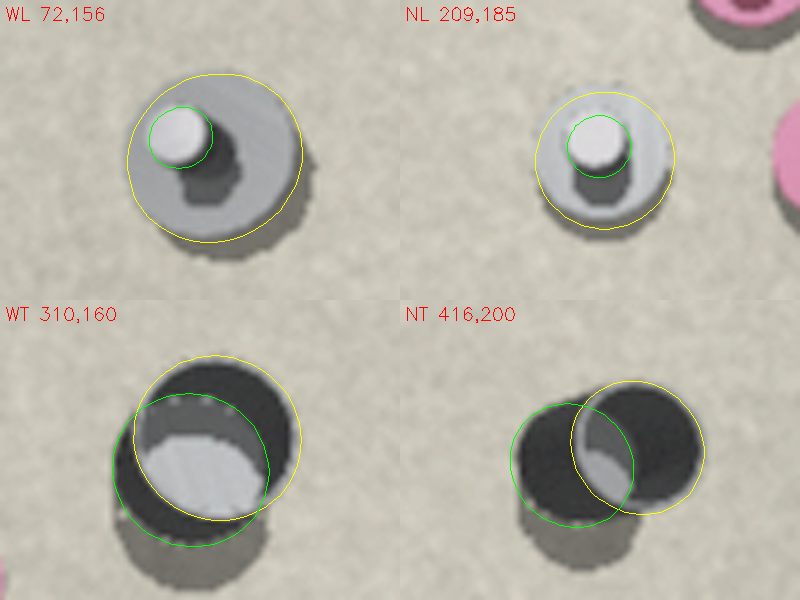

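View pics/o_side.png

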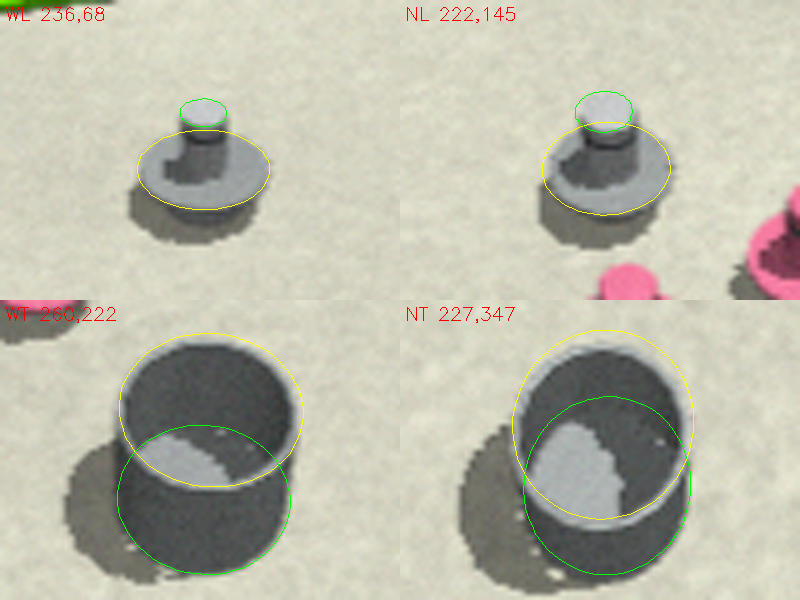

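The crops confirm the four objects, with the model outlines matching their sizes. Refined positions: WL (527.5,335.7), NL (470,65.3), WT (519.3,-136), NT (438,-345). They are consistent with the given heights and within reach. Moving to the wide lid first.

```bash
python3 -m handwheel '[[[0,0.77,-0.34,-0.24,0],[0,0.77,-0.34,-0.24,0],[0,0.77,-0.34,-0.24,0],[0,0.77,-0.34,-0.24,0],[0,0.77,-0.34,-0.24,0],[0,0.77,-0.34,-0.24,0],[0,0.77,-0.34,-0.24,0],[0,0.77,-0.34,-0.24,0],[0,0.77,-0.34,-0.24,0],[0,0.77,-0.34,-0.24,0]]]' 50; python3 -m handwheel '[[[0,0,0,0,0],[0,0,0,0,0],[0,0,0,0,0]]]'
```

```text
time_s: 1.1
eef_pos: [528.3, 334.4, 110.4]
ee_rot: [-0.0, 0.137, 0.991, -0.0]
force: [0.1, 0.3, -0.6]
grip_width: 0.502
grip_force: 0.0
time_s: 1.4
eef_pos: [526.2, 336.0, 111.5]
ee_rot: [-0.0, 0.136, 0.991, 0.0]
force: [0.1, 0.1, -0.3]
grip_width: 0.5
grip_force: 0.0
```

```bash
python3 -m handwheel '[[[0,0.02,0,-0.34,0],[0,0,0,-0.34,0],[0,0,0,-0.34,0],[0,0,0,-0.34,0],[0,0,0,-0.33,0],[0,0,0,0,0],[0,0,0,0,0]]]'; python3 -m handwheel '[[[0.3,0,0,0,0],[0.5,0,0,0,0],[1,0,0,0,0],[1,0,0,0,0],[1,0,0,0,0],[1,0,0,0,0],[1,0,0,0,0],[1,0,0,0,0]]]' 60;  python3 -m handwheel '[[[1,0,0,0.1,0],[1,0,0,0.3,0],[1,0,0,0.5,0],[1,0,0,0.5,0],[1,0,0,0.5,0],[1,0,0,0.1,0],[1,0,0,0,0],[1,0,0,0,0]]]'
python3 - <<'E'
from ov import *
z=ctrl.sense();print(z['eef_pos'],z['grip_width'],z['grip_force'],z['force'])
s=optics.capture("side");p=z['eef_pos'];im=tile(s,'WL',(p[0],p[1]),8,zo=100);cv2.imwrite("pics/lift1.png",im[:480])
E
```

```text
time_s: 2.1
eef_pos: [527.6, 336.2, 27.7]
ee_rot: [0.0, 0.136, 0.991, 0.0]
force: [-1.1, 0.5, 0.1]
grip_width: 0.502
grip_force: 0.0
time_s: 2.9
eef_pos: [528.4, 335.9, 28.2]
ee_rot: [0.001, 0.136, 0.991, 0.001]
force: [-1.6, 1.8, 6.5]
grip_width: 0.263
grip_force: 58.4
time_s: 3.7
eef_pos: [527.4, 335.2, 125.5]
ee_rot: [-0.001, 0.137, 0.991, -0.001]
force: [-0.1, -1.0, -2.5]
grip_width: 0.263
grip_force: 58.9
[527.40564607 335.15349776 125.5463948 ] 0.2627701860801169 58.92672300338745 [-0.07594996 -0.97530867 -2.45714644]
```

View pics/lift1.png

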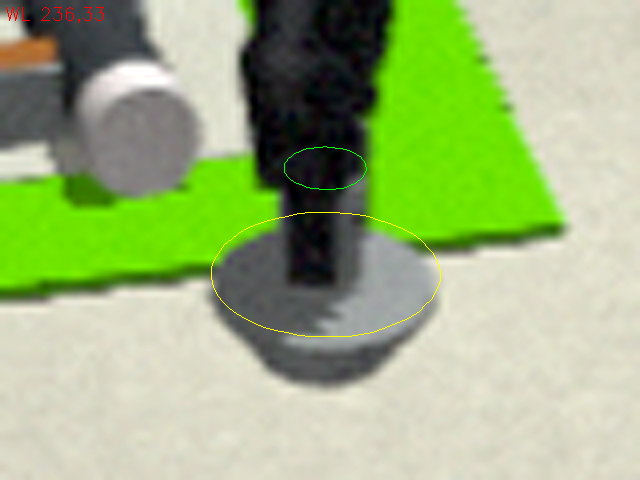

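The wide lid is held level on the tool axis. Carrying it to the wide tin.

```bash
python3 -m handwheel '[[[1,0,-0.6,0,0],[1,0,-0.9,0,0],[1,0,-0.95,0,0],[1,0,-0.95,0,0],[1,0,-0.95,0,0],[1,0,-0.95,0,0],[1,0,-0.95,0,0],[1,0,-0.95,0,0],[1,-0.1,-0.95,0,0],[1,-0.06,-0.9,0,0]]]'; python3 -m handwheel '[[[1,0,-0.38,0,0],[1,0,0,0,0],[1,0,0,0,0],[1,0,0,0,0]]]'
python3 - <<'E'
from ov import *
z=ctrl.sense();p=z['eef_pos'];print(p,z['joints'])
s=optics.capture("side");t=optics.capture("top")
T['X']=[(69,22+p[2]-28),(65,60)]
a=tile(s,'X',p[:2],5,0);b=tile(t,'X',p[:2],5,0);cv2.imwrite("pics/wt.png",np.hstack([a,b]))
E
```

```text
time_s: 4.75
eef_pos: [519.0, -118.9, 125.8]
ee_rot: [-0.001, 0.137, 0.991, 0.0]
force: [0.3, -0.2, -2.4]
grip_width: 0.255
grip_force: 59.1
time_s: 5.15
eef_pos: [519.8, -134.8, 126.3]
ee_rot: [-0.0, 0.136, 0.991, 0.0]
force: [-1.0, 0.9, -1.5]
grip_width: 0.261
grip_force: 59.2
[ 519.83905417 -134.84688399  126.34738666] [-4.72196456e-01  4.44149050e-01  1.60014283e+00  2.40289241e-04
  1.09841994e+00 -1.77051279e+00]
```

View pics/wt.png

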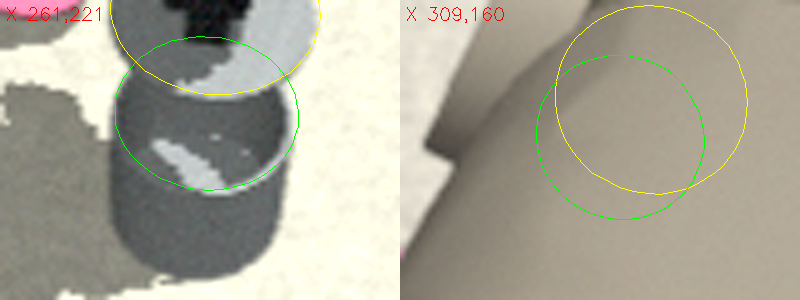

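```bash
python3 -m handwheel '[[[1,-0.03,-0.03,-0.2,0],[1,0,0,-0.25,0],[1,0,0,-0.2,0],[1,0,0,-0.1,0],[1,0,0,-0.1,0],[1,0,0,-0.06,0],[1,0,0,0,0],[1,0,0,0,0]]]'; python3 -m handwheel '[[[1,0,0,-0.06,0],[1,0,0,-0.06,0],[1,0,0,-0.03,0],[1,0,0,0,0],[1,0,0,0,0]]]'
```

```text
time_s: 6.05
eef_pos: [518.6, -137.6, 81.5]
ee_rot: [0.0, 0.136, 0.991, -0.0]
force: [0.6, 0.4, -1.3]
grip_width: 0.26
grip_force: 59.2
time_s: 6.55
eef_pos: [518.5, -137.5, 73.8]
ee_rot: [-0.0, 0.136, 0.991, 0.0]
force: [0.2, -0.4, -1.9]
grip_width: 0.263
grip_force: 59.2
```

```bash
python3 -m handwheel '[[[1,0,0,-0.04,0],[1,0,0,-0.02,0],[1,0,0,0,0],[1,0,0,0,0]]]'; python3 -m handwheel '[[[0.3,0,0,0,0],[0.1,0,0,0,0],[-0.1,0,0,0,0],[-0.1,0,0,0,0],[-0.1,0,0,0,0]]]';  python3 -m handwheel '[[[-0.1,0,0,0.2,0],[-0.1,0,0,0.4,0],[-0.1,0,0,0.5,0],[-0.1,0,0,0.3,0],[-0.1,0,0,0,0]]]'
python3 - <<'E'
from ov import *
s=optics.capture("side")
T['X']=[(69,64),(24,98)];cv2.imwrite("pics/wt2.png",np.hstack([tile(s,'X',(518.5,-137.5),5),tile(s,'NT',(438,-345.5),5)]))
E
```

```text
time_s: 6.95
eef_pos: [518.5, -137.6, 70.8]
ee_rot: [-0.0, 0.136, 0.991, 0.0]
force: [0.7, 0.5, -1.2]
grip_width: 0.26
grip_force: 59.2
time_s: 7.45
eef_pos: [518.5, -137.6, 70.9]
ee_rot: [0.0, 0.136, 0.991, -0.0]
force: [0.3, 0.1, 0.3]
grip_width: 0.549
grip_force: 0.0
time_s: 7.95
eef_pos: [519.5, -138.0, 143.4]
ee_rot: [0.002, 0.136, 0.991, -0.001]
force: [0.3, -0.1, -0.4]
grip_width: 0.556
grip_force: 0.0
```

View pics/wt2.png

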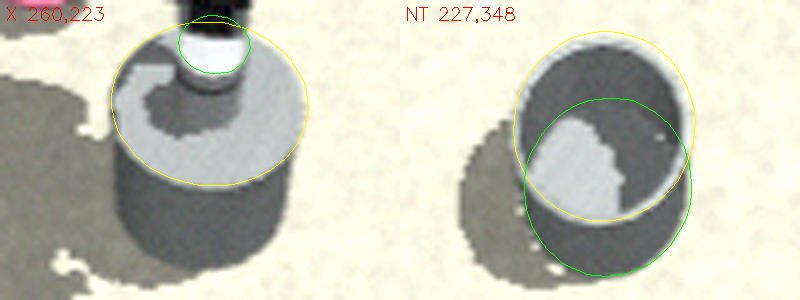

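The wide lid is home: its flange outline matches z = 64. Now the narrow lid.

```bash
python3 -m handwheel '[[[0,-0.1,0.5,0,0],[0,-0.2,0.8,0,0],[0,-0.2,0.9,0,0],[0,-0.2,0.9,-0.2,0],[0,-0.2,0.7,-0.3,0],[0,-0.07,0.26,-0.3,0],[0,0,0,0,0],[0,0,0,0,0],[0,0,0,0,0]]]'
```

```text
time_s: 8.9
eef_pos: [470.6, 64.5, 101.2]
ee_rot: [0.0, 0.137, 0.991, -0.0]
force: [-0.1, -0.2, 1.0]
grip_width: 0.502
grip_force: 0.0
```

Down to z≈28, grip, lift.

```bash
python3 -m handwheel '[[[0,-0.01,0.02,-0.3,0],[0,0,0,-0.4,0],[0,0,0,-0.4,0],[0,0,0,-0.26,0],[0,0,0,-0.1,0],[0,0,0,0,0],[0,0,0,0,0]]]'; python3 -m handwheel '[[[0.3,0,0,0,0],[0.5,0,0,0,0],[1,0,0,0,0],[1,0,0,0,0],[1,0,0,0,0],[1,0,0,0,0],[1,0,0,0,0],[1,0,0,0,0]]]' 60;  python3 -m handwheel '[[[1,0,0,0.1,0],[1,0,0,0.3,0],[1,0,0,0.6,0],[1,0,0,0.6,0],[1,0,0,0.6,0],[1,0,0,0.3,0],[1,0,0,0,0],[1,0,0,0,0]]]'
```

```text
time_s: 9.6
eef_pos: [470.1, 66.1, 28.5]
ee_rot: [0.001, 0.137, 0.991, 0.0]
force: [-0.2, -0.1, 0.3]
grip_width: 0.503
grip_force: 0.0
time_s: 10.4
eef_pos: [470.0, 66.4, 28.6]
ee_rot: [0.001, 0.136, 0.991, -0.0]
force: [-1.0, -0.8, 7.1]
grip_width: 0.259
grip_force: 58.4
time_s: 11.2
eef_pos: [469.1, 66.5, 152.2]
ee_rot: [-0.0, 0.136, 0.991, -0.0]
force: [-0.8, -0.1, -1.7]
grip_width: 0.264
grip_force: 59.0
```

```bash
python3 -m handwheel '[[[1,-0.05,-0.5,0,0],[1,-0.07,-0.9,0,0],[1,-0.07,-0.95,0,0],[1,-0.07,-0.95,0,0],[1,-0.07,-0.95,0,0],[1,-0.07,-0.95,0,0],[1,-0.07,-0.95,0,0],[1,-0.07,-0.95,-0.1,0],[1,-0.06,-0.8,-0.2,0],[1,-0.03,-0.34,-0.2,0]]]'; python3 -m handwheel '[[[1,0,0,0,0],[1,0,0,0,0],[1,0,0,0,0]]]'
python3 - <<'E'
from ov import *
z=ctrl.sense();p=z['eef_pos'];print(p)
s=optics.capture("side")
T['X']=[(55,22+p[2]-28.6),(51,60)]
cv2.imwrite("pics/nt.png",cv2.resize(np.vstack([tile(s,'X',p[:2],5,0)]),None,fx=2,fy=2))
E
```

```text
time_s: 12.2
eef_pos: [436.7, -348.4, 125.6]
ee_rot: [-0.001, 0.138, 0.99, 0.0]
force: [0.0, 0.9, -1.1]
grip_width: 0.259
grip_force: 59.2
time_s: 12.5
eef_pos: [438.2, -344.5, 127.8]
ee_rot: [-0.0, 0.136, 0.991, 0.0]
force: [-0.4, -0.2, -1.6]
grip_width: 0.261
grip_force: 59.2
[ 438.20097065 -344.45195381  127.76586315]
```

View pics/nt.png

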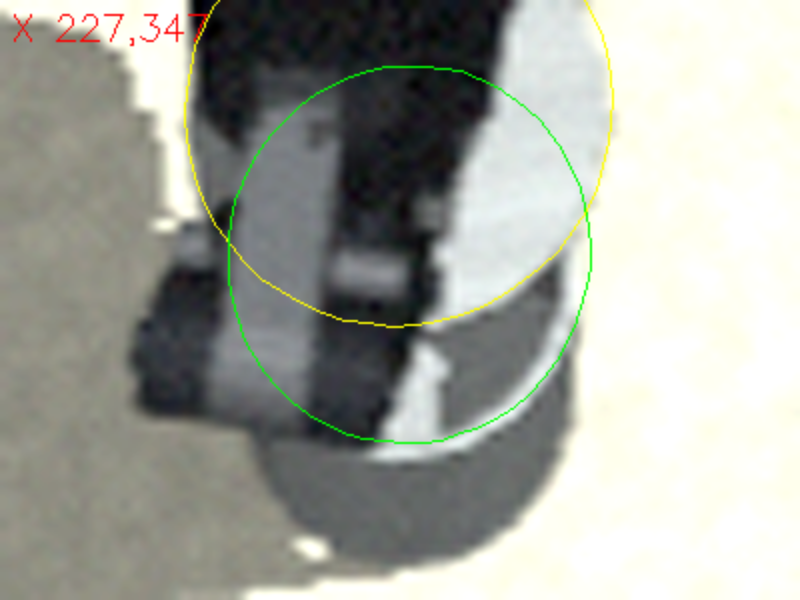

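The held lid matches its outline. The tin sits about 2 mm further in -y and 0.8 mm in -x, so I correct for that and lower in stages.

```bash
python3 -m handwheel '[[[1,-0.02,-0.04,-0.2,0],[1,0,0,-0.25,0],[1,0,0,-0.2,0],[1,0,0,-0.1,0],[1,0,0,-0.1,0],[1,0,0,-0.06,0],[1,0,0,0,0],[1,0,0,0,0]]]'; python3 -m handwheel '[[[1,0,0,-0.06,0],[1,0,0,-0.06,0],[1,0,0,-0.03,0],[1,0,0,0,0],[1,0,0,0,0]]]'
```

```text
time_s: 13.35
eef_pos: [437.1, -347.7, 82.5]
ee_rot: [0.0, 0.136, 0.991, -0.0]
force: [-1.0, -0.3, -1.6]
grip_width: 0.262
grip_force: 59.2
time_s: 13.85
eef_pos: [437.0, -347.6, 74.8]
ee_rot: [0.0, 0.136, 0.991, -0.0]
force: [0.6, 0.9, -1.5]
grip_width: 0.259
grip_force: 59.2
```

```bash
python3 -m handwheel '[[[1,0,0,-0.04,0],[1,0,0,-0.03,0],[1,0,0,0,0],[1,0,0,0,0]]]'; python3 -m handwheel '[[[0.3,0,0,0,0],[0.1,0,0,0,0],[-0.1,0,0,0,0],[-0.1,0,0,0,0],[-0.1,0,0,0,0]]]';  python3 -m handwheel '[[[-0.1,0,0,0.2,0],[-0.1,0,0,0.4,0],[-0.1,0,0,0.6,0],[-0.1,0,0,0.6,0],[-0.1,-0.3,0,0.6,0],[-0.1,-0.6,0,0.4,0],[-0.1,-0.6,0,0.2,0],[-0.1,-0.3,0,0,0],[-0.1,0,0,0,0]]]'
python3 - <<'E'
from ov import *
s=optics.capture("side")
T['X']=[(69,64),(65,0)];T['Y']=[(55,64),(51,0)];cv2.imwrite("pics/fin.png",np.hstack([tile(s,'X',(518.5,-137.5),5),tile(s,'Y',(437,-347.6),5)]))
E
```

```text
time_s: 14.25
eef_pos: [437.0, -347.5, 71.3]
ee_rot: [-0.0, 0.136, 0.991, 0.0]
force: [-0.1, 0.4, -0.8]
grip_width: 0.254
grip_force: 59.2
time_s: 14.75
eef_pos: [437.0, -347.6, 71.4]
ee_rot: [0.0, 0.136, 0.991, -0.0]
force: [-0.3, -0.3, 0.4]
grip_width: 0.551
grip_force: 0.0
time_s: 15.65
eef_pos: [345.9, -347.7, 222.5]
ee_rot: [0.0, 0.137, 0.991, -0.001]
force: [0.7, -0.0, -0.3]
grip_width: 0.548
grip_force: 0.0
```

View pics/fin.png

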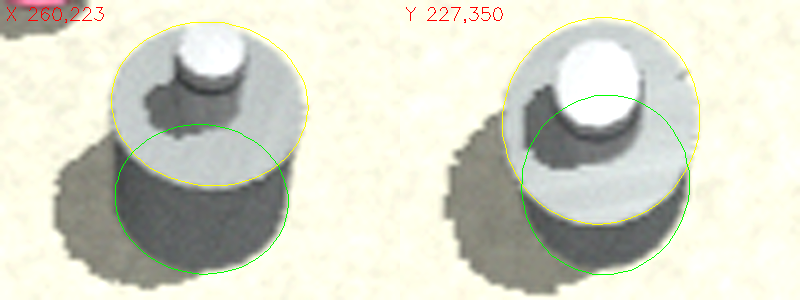

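Both flanges lie at home height, concentric with upright tins, and the gripper is clear. Handing in.

```bash
python3 -m handwheel '[[[0,0,0,0,0],[0,0,0,0,0],[0,0,0,0,0],[0,0,0,0,0]]]'; python3 -c "
from rig import ctrl
print(ctrl.finish_job())"
```

```text
time_s: 16.1
eef_pos: [347.3, -347.5, 221.1]
ee_rot: [-0.0, 0.136, 0.991, 0.0]
force: [-1.0, -0.3, -0.0]
grip_width: 0.497
grip_force: 0.0
the job is handed in; nothing more can be done
None
```

I closed both tins with their matching lids and handed the job in at about 16 s; the final side picture shows both flanges flat on the rims and both tins upright, but the hand-in returned no verdict.

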